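# Drag check of the paper brake with a feeler blade

## Task

Take the yellow-handled feeler gauge out of the rack and gently slide its blade straight down between the two sprung plates of the paper brake until it drags snugly and the red line on the blade is level with the plates' top edges. Finish while still holding the gauge steady at that depth, with the blade upright and in the middle of the plates; do not let go. Leave the other two gauges, the tape roll and the yellow carton where they are.

Things in the scene. Friction and masses are not known exactly. Their poses are not given: they have to be found in the camera images.
- rack: Fixed blue rack: a deck 70 x 240 mm, 12 mm thick, its top 100 mm above the table, on two end legs. Three through slots 32 mm (x) by 7.5 mm (y), 80 mm apart in a row along the rack's y axis, at y = -80, 0 and +80 mm. Origin under its centre on the table.
- gauge_yellow: Loose feeler gauge, 90 g, upright in one of the rack's slots (which one varies). Yellow handle 40 (x) x 20 (y) x 40 mm (z), to be pinched across its y sides; below it a steel blade 24 mm wide (x), 4 mm thick (y), 80 mm long, the last 14 mm tapering to 1.6 mm. Origin: centre of the handle's underside, which rests on the rack's deck; blade along -z, handle top at z = +40 mm.
- gauge_line (a point): Centre of the red line (3 mm high band round the blade) of the yellow gauge, 35 mm below the handle's underside and 45 mm above the blade's tip; axes as the gauge's.
- gauge_tip (a point): Tip of the yellow gauge's blade, 80 mm below the handle's underside.
- brake: Fixed green paper brake: a block 110 (x) x 130 (y) mm, top 30 mm above its origin; two cheeks (outer faces y = +-57 mm, tops 95 mm above the origin) carry two upright sprung aluminium plates. Let into the table: the origin is 0 to 30 mm above the table (varies). The blade enters along -z, its width along the brake's x, its thickness along its y.
- mouth (a point): Centre of the mouth between the plates, level with their top edges, 115 mm above the brake's origin, axes as the brake's (fixed). Here the lips are 21 mm apart; over 25 mm of depth they converge to a parallel nip, 1.5 mm apart at rest and 40 mm long, where drag begins. With the red line level with the mouth the blade's tip is 20 mm into the nip. Below the mouth: carrier 75 mm, block 85 mm.
- plate_left: Aluminium plate on the brake's +y side, 54 mm wide (x), 49 to 115 mm above the brake's origin; at rest its origin coincides with the brake's. Opens to +y by up to 9 mm on a spring: 2 N plus 0.8 N per mm; a 4 mm blade opens each plate 1.25 mm (3 N a side) and drags with a few newtons. Both plates ride on a carrier that floats +-6 mm along y on a light spring (0.3 N per mm).
- plate_right: The same plate on the brake's -y side, giving way to -y.
- gauge_red: Another gauge like it with a red handle (blade 3.5 mm), in another slot of the rack. Leave alone. Origin at the handle's underside.
- gauge_blue: Another gauge like it with a blue handle (blade 4.5 mm), in another slot of the rack. Leave alone. Origin at the handle's underside.
- tape_roll: Roll of amber tape lying flat, 96 mm across, 48 mm high, on the table beyond the work. Leave alone. Origin under its centre.
- yellow_carton: Small closed yellow carton 60 x 90 x 50 mm on the table beyond the work. Leave alone. Origin under its centre.
Mind the look-alikes: they are no part of the job. Of the things like the gauge_yellow, leave any that is black or green; of the rest the smaller one is meant.

How it is judged:
On the way:
1. the yellow gauge is held by the fingers and lifted clear of the rack (height (world z) of gauge_tip above 0.11 m and contact force between the fingers and gauge_yellow above 1 N), for 0.2 s.
At the end, for the whole second after the job is handed in: Fingers still hold the yellow gauge (over 2 N), at rest, upright within 0.12 rad; both plates press its blade (over 0.7 N each); red line within 8 mm of the height of the plates' top edges and 12 mm of mid-width; tip within 6 mm of the middle plane (contact force between the fingers and gauge_yellow above 2 N and contact force between gauge_yellow and plate_left above 0.7 N and contact force between gauge_yellow and plate_right above 0.7 N and z of gauge_line in the frame of mouth between -0.008 and 0.008 m and x of gauge_line in the frame of mouth between -0.012 and 0.012 m and y of gauge_tip in the frame of mouth between -0.006 and 0.006 m and angle between gauge_yellow's own z axis and vertical below 0.12 rad and linear speed of gauge_yellow below 0.02 m/s); the arm keeps its last pose, push and grip.
It fails at once if the blade is shoved right through: the red line goes more than 20 mm below the plates' top edges (z of gauge_line in the frame of mouth below -0.02 m and horizontal distance between gauge_line and mouth below 0.04 m).
It fails at once if the blade is forced: more than 25 N on a plate (contact force between gauge_yellow and plate_left above 25 N or contact force between gauge_yellow and plate_right above 25 N).
It fails at once if another gauge is displaced by more than 15 mm (distance of any of gauge_red, gauge_blue from where it was at the start of the episode above 0.015 m).
It fails at once if the tape roll or the carton is displaced by more than 30 mm (distance of any of tape_roll, yellow_carton from where it was at the start of the episode above 0.03 m).
It also fails if it takes over 48 s, if anything falls off the work surface, if the arm or the gripper's body presses on something with over 40 N, if the wrist force passes 120 N, or if a joint passes its speed limit or range.

## Robot

A 7-joint arm with a two-finger parallel gripper is mounted at the origin on the work surface. World frame = base frame: x ahead of the robot, y to its left, z up, the work surface at z = 0. Lengths are in m, angles in rad, forces in N, time in s.
With the tool pointing down it reaches from about 0.425 to 0.975 m from the base axis. Payload 16.7 kg.
Tool frame: the origin (TCP) lies midway between the tips of the shut fingers; the grasp point (between the pads) lies 19 mm behind it (arm.grasp_offset is the distance from the TCP to the grasp point, in m); z points along the fingers, y is the line along which they close (so a half turn about z gives the same grasp; the last joint's range is limited). The gripper opens to 85 mm and grips with 20 to 120 N. Pads are 22 mm wide; open, the fingers measure 114 mm over their backs; the gripper's body (76 mm by 85 mm) begins 54 mm behind the grasp point. The pads swing forward as they close: fully open they stand 13 mm farther back than shut.
Start: joints at [-1.306, 0.426, 0.074, 1.606, -0.034, 1.111, -0.067], TCP at [0.272, 0.618, 0.231] pointing down, gripper open.
Joint ranges: [-2.85, 2.85], [-0.5, 2.14], [-1.23, 1.37], [0.21, 2.46], [-1.02, 4.16], [0.16, 2.05], [-2.73, 2.73]. Speed limits (rad/s): [1.89, 1.89, 2.39, 2.39, 3.01, 3.01, 3.01].

## Interface

Orientations are given as a unit quaternion [x, y, z, w].
In Python, from station import sensors, viewer, arm gives the robot as it stands. The module is installed in compiled form; this text tells all that it offers.
- The arm moves only by the tool carry_out, never from a script. Its argument "increments" is a list of rows, each a list of 5 numbers: the shift along the tool's x, y, z in normalised numbers (1 is 0.3 m), then the turn about the tool's z in fractions of the full range, 1 being 2 rad, then the opening, from 0 (shut) to 1 (fully open). In form: [[tx, ty, tz, roll, hand], ...]. A call has 1 to 8 rows; each row is the pose to reach, as a shift and turn from the pose commanded when the call began, along the tool's axes at that moment; what a row does not reach only later rows make up. A row lasts 1/8 s, in which the tool goes at most 62.5 mm and 10.7 degrees, less where a joint would pass 70% of its speed; a pose out of reach is approached as far as the arm can. A call with a gripper value outside its range is refused whole. The fingers move at their own pace and stop on an object; "force" is the grip in N (left out, the last holds). Time passes only in rows, so rows that repeat a pose let the fingers close. It gives the time, the measured TCP pose, the force, the opening and the grip force at its end, in the units of the state.
- sensors.state(): the state, without advancing time (a new reading comes with each control period).
- viewer.capture(name): name is "scene" or "top" or "wrist"; returns a dict with "img" (400x640x3 uint8, red, green, blue), "depth" (400x640 float32, m along the optical axis (not along the pixel's ray), 0 where there is no reading), "fx", "fy", "cx", "cy" (pixels), "world_to_cam" (4x4, takes a point from world to camera coordinates). Camera axes: x right, y down, z forward; pixel columns grow to the right and rows downward; lengths in m; the calibration is good to about 2 mm. A picture is of the moment at which its call begins.
- arm.job_done(): hands the job in; it is judged then, once.
Trained networks look in the newest picture that a camera, given by its name, has taken for a name from the list of things; names that differ only in an ending like _2 or _b are one class to them, and where a whole thing is asked for, a point or a joint stands for the part that bears it (a point fixed in the world has none). Each returns a list of dicts, best first, with "score" (0 to 1); they miss things now and then, are a little off and sometimes report something else, mostly with a low value. They report only what shows in the picture. A call takes as long as a camera call. They do not tell look-alikes from the thing itself.
- viewer.trace(camera, target): "mask" (400x640 bool, what is visible of it) and "extent" ([left, top, right, bottom] in pixels, round what is visible of it).
The state is a dict: "time": time; "joint_positions": joint angles; "joint_vel": joint speeds; "effort": joint torques, N m; "tcp_pos": TCP position; "orientation": TCP orientation; "force": force on the tool from outside, world axes, zero at the start; "moment": the same for the moment, N m; "grip_width": finger opening in m; "grip_force": force on a finger pad.
Only numpy, scipy, OpenCV 4.12 (cv2) and the standard library are available. Lean on these libraries where they do the work, as an engineer would, in place of code of your own. Each camera call takes 0.05 s, during which the arm holds its last target. There are 200 camera calls.

## Working session

There is one attempt and no reset: what is moved stays moved. The work goes in short steps, Python scripts to look and compute and a tool call to move; the robot and the scene stay as the last step left them, time stands still between calls to the robot, and variables do not carry over. Pictures are saved under pics/ and viewed, at most 10 in all, crops included, and the job is handed in when it is done.

Besides the shell and the picture viewer there is one more tool, called by a JSON object that holds its "api" and its "payload". carry_out: Moves the arm, as the interface text tells. Its arguments: {"type":"object","properties":{"increments":{"type":"array"},"force":{"type":"number"}},"required":["increments"]}

```bash
mkdir -p pics
cat > h.py <<'E'
import numpy as np, cv2
from station import sensors, viewer, arm
def cloud(c):
    d=c["depth"]; v,u=np.mgrid[:400,:640]
    P=np.stack([(u-c["cx"])/c["fx"]*d,(v-c["cy"])/c["fy"]*d,d,np.ones_like(d)],-1)
    W=(P@np.linalg.inv(c["world_to_cam"]).T)[...,:3]; W[d<=0]=np.nan
    return W
E
python3 - <<'E'
from h import *
s=sensors.state(); print(s)
for n in ["scene","top"]:
    c=viewer.capture(n); cv2.imwrite(f"pics/{n}0.png",c["img"][...,::-1]); W=cloud(c)
    for t in ["gauge_yellow","gauge_red","gauge_blue","rack","brake","plate_left","plate_right","tape_roll","yellow_carton"]:
        for r in viewer.trace(n,t)[:3]:
            p=W[r["mask"]]; p=p[~np.isnan(p[:,0])]
            print(n,t,round(r["score"],2),r["extent"],np.round(np.percentile(p,[2,50,98],axis=0),3).tolist() if len(p) else None)
E
```

```text
{'time': 0.0, 'joint_positions': array([-1.30551186,  0.42675202,  0.07389191,  1.60661989, -0.03407951,
        1.110775  , -0.06711448]), 'joint_vel': array([-0.00049924,  0.00063027, -0.00193283, -0.00116621,  0.00060131,
       -0.00026912, -0.0005288 ]), 'effort': array([-8.60693708e-04, -9.49830294e+01,  3.76025364e+00, -4.63542652e+01,
        1.90714473e-02,  9.76727199e-03, -1.40921779e-05]), 'tcp_pos': array([0.27191278, 0.61736572, 0.23059278]), 'orientation': array([ 2.05945261e-01,  9.78563299e-01, -6.43535982e-04, -6.76355668e-05]), 'force': array([0.90885392, 0.21560043, 0.48742203]), 'moment': array([-0.01030123, -0.05810047, -0.01371066]), 'grip_force': 0.0, 'grip_width': 0.0855420620889147}
scene gauge_yellow 0.92 [343.7, 310.7, 383.5, 344.7] [[0.605, 0.278, 0.0], [0.674, 0.309, 0.014], [0.713, 0.333, 0.025]]
scene gauge_yellow 0.9 [446.8, 193.2, 507.0, 236.7] [[0.186, 0.341, -0.0], [0.218, 0.443, 0.015], [0.255, 0.496, 0.034]]
scene gauge_yellow 0.78 [358.4, 188.2, 414.3, 205.1] [[0.254, 0.108, 0.0], [0.308, 0.16, 0.014], [0.355, 0.242, 0.033]]
scene gauge_red 0.69
[... 1283 characters left out ...]
.144]]
top rack 0.87 [219.9, 189.4, 304.2, 233.7] [[0.431, 0.098, 0.001], [0.468, 0.214, 0.1], [0.52, 0.331, 0.105]]
top brake 0.85 [360.9, 187.3, 418.3, 236.1] [[0.4, -0.227, 0.014], [0.461, -0.158, 0.048], [0.526, -0.092, 0.128]]
top brake 0.65 [217.2, 189.8, 304.7, 231.4] [[0.43, 0.1, 0.001], [0.468, 0.21, 0.1], [0.522, 0.329, 0.105]]
top plate_left 0.44 [389.2, 201.2, 401.6, 219.7] [[0.437, -0.178, 0.044], [0.459, -0.159, 0.109], [0.484, -0.142, 0.132]]
top tape_roll 0.86 [336.6, 116.4, 367.1, 145.6] [[0.674, -0.103, 0.002], [0.717, -0.061, 0.045], [0.763, -0.015, 0.052]]
top yellow_carton 0.88 [297.8, 114.1, 330.1, 136.1] [[0.699, 0.02, 0.0], [0.729, 0.064, 0.05], [0.777, 0.109, 0.055]]
```

Run:
```python
from h import *
a=cv2.imread("pics/scene0.png")[130:360,190:520]; b=cv2.imread("pics/top0.png")[100:330,150:440]
cv2.imwrite("pics/c1.png",cv2.resize(a,None,fx=2.4,fy=2.4,interpolation=cv2.INTER_CUBIC));cv2.imwrite("pics/c2.png",cv2.resize(b,None,fx=2.5,fy=2.5,interpolation=cv2.INTER_CUBIC))
```

```text
(no output)
```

View pics/c1.png

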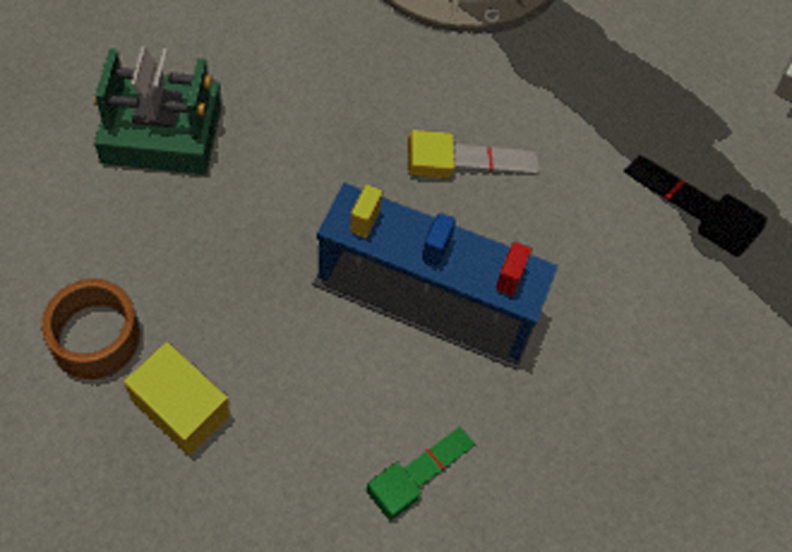

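View pics/c2.png

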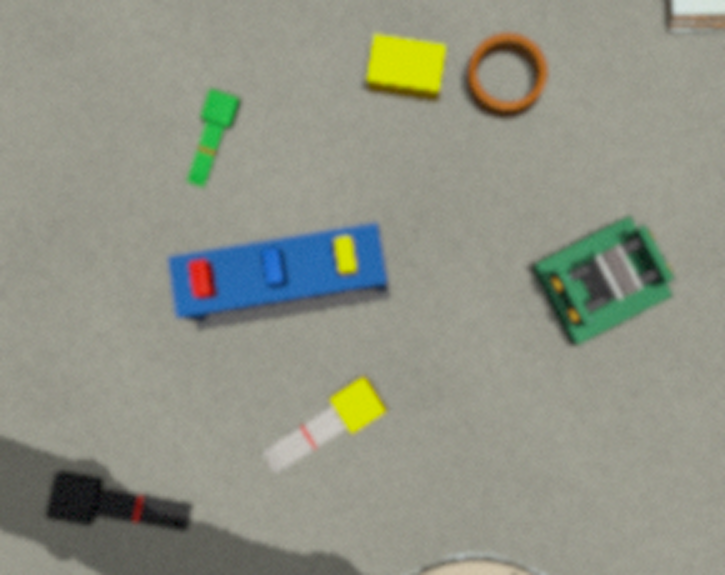

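Run:
```python
from h import *
for n in ["scene","top"]:
    c=viewer.capture(n); W=cloud(c); I=c["img"].astype(int)
    R,G,B=I[...,0],I[...,1],I[...,2]
    def box(m,name):
        p=W[m]; r=cv2.minAreaRect(p[:,:2].astype(np.float32)*1000); print(n,name,len(p),np.round(r[0],1),np.round(r[1],1),round(r[2],1),"z",np.round(np.percentile(p[:,2],[5,50,95]),4))
    x,y,z=W[...,0],W[...,1],W[...,2]
    reg=(x>.4)&(x<.56)&(y>.08)&(y<.35)
    box(reg&(R>120)&(G>120)&(B<100)&(z>.13),"yellow")
    box(reg&(z>.13)&(B>1.3*R)&(z<.16),"blue")
    box(reg&(z>.13)&(R>1.5*G),"red")
    box(reg&(z>.09)&(z<.108),"deck")
    br=(x>.36)&(x<.57)&(y<-.06)&(y>-.26)
    gr=(G>1.2*R)
    box(br&gr&(z>.025),"brakeall")
    pl=br&(z>.03)&(abs(R-G)<15)&(R>90)
    box(pl,"plates"); box(br&(z>.12),"plate tops")
    h=np.histogram(z[br],bins=np.arange(0,.14,.005)); print(h[0])
    box(br&gr&(z>.103),"cheeks")
```

```text
scene yellow 98 [491.  137.4] [36.6 17.4] 6.6 z [0.1366 0.1392 0.142 ]
scene blue 134 [480.1 216.4] [42.5 20.4] 7.0 z [0.1326 0.1388 0.1424]
scene red 136 [469.9 295.7] [41.6 19.7] 8.2 z [0.134  0.1391 0.1416]
scene deck 2095 [480.2 216.1] [ 74.8 240.1] 8.1 z [0.0953 0.0994 0.1027]
scene brakeall 1248 [ 466.5 -161.2] [112.1 131. ] 25.6 z [0.031  0.044  0.1087]
scene plates 109 [ 473.1 -185.1] [55.1 78.2] 26.7 z [0.1067 0.1226 0.1298]
scene plate tops 84 [ 463.5 -163.1] [58.8 29.2] 24.2 z [0.1216 0.1259 0.13  ]
[857  67  51  46  49  54  59 103 521 146 130  47  27  26  30  43  72 159
  67  37  47 161  50  29  25  55   4   0]
scene cheeks 169 [ 464.9 -161.8] [ 71.1 114.3] 24.7 z [0.1046 0.1081 0.1105]
top yellow 100 [489.2 136.1] [35.8 19.8] 6.8 z [0.1352 0.1408 0.1437]
top blue 113 [479. 222.] [ 39.8 161.5] 8.7 z [0.1351 0.1403 0.144 ]
top red 114 [469.3 293.9] [39.  21.1] 10.3 z [0.1356 0.1404 0.1433]
top deck 1733 [480.6 215.8] [ 70.7 240. ] 7.8 z [0.0973 0.1007 0.104 ]
top brakeall 1213 [ 463.5 -163. ] [109.  129.3] 25.4 z [0.0403 0.0453 0.1099]
top plates 240 [ 473.5 -153.6] [ 82.5 120.3] 24.0 z [0.0743 0.1139 0.1306]
top plate tops 111 [ 464.4 -164. ] [53.8 29.7] 25.4 z [0.121  0.1267 0.1318]
[1520   76    8   10    9    9   14   30  546  288   70   37   11   20
   19   18   34  110   91   25   38  156   85   20   34   56   21    0]
top cheeks 196 [ 464.1 -163.8] [ 68.5 114.5] 25.4 z [0.1052 0.1089 0.1134]
```

```bash
cat >> h.py <<'E'
from scipy.spatial.transform import Rotation as Ro
def plan(p,yaw_y):  # tool-frame shift & roll to TCP p with tool y at yaw_y deg
    s=sensors.state(); R=Ro.from_quat(s["orientation"]).as_matrix()
    d=R.T@(np.array(p)-s["tcp_pos"]); a=np.degrees(np.arctan2(R[1,1],R[0,1]))
    da=(yaw_y-a+90)%180-90
    print("shift",np.round(d,4),"roll",round(-np.radians(da),4),"tcp",np.round(s["tcp_pos"],4),"t",s["time"],"q7",s["joint_positions"][-1],"tilt",R[2,2], "F",np.round(s["force"],1))
E
python3 -c "
from h import *
plan((.490,.1365,.215),97.6)"
```

```text
shift [-0.3935 -0.3525  0.0163] roll -0.5475 tcp [0.272  0.6177 0.2313] t 1.1 q7 -0.06710377624502262 tilt -0.9999999918650063 F [ 0.4 -0.4  0.8]
```

The rows are not in the units I measure in: shifts go in shares of 0.3 m and turns go in shares of 2 rad. I convert before sending: -0.3 m / 0.3 = -1, -0.28 m / 0.3 = -0.9333, -0.45 rad / 2 = -0.225.

{"api": "carry_out", "payload": {"increments": [[-0.1333,-0.12,0,-0.03,1],[-0.2667,-0.24,0,-0.06,1],[-0.4,-0.36,0,-0.09,1],[-0.5333,-0.48,0,-0.12,1],[-0.6667,-0.6,0,-0.15,1],[-0.8,-0.72,0,-0.18,1],[-0.9333,-0.84,0,-0.21,1],[-1,-0.9,0,-0.225,1]], "force": 40}}

```text
time: 2.1
tcp_pos: [0.4388, 0.2469, 0.2316]
orientation: [-0.017, 1.0, 0.0, 0.0]
force: [-0.1, 0.9, -0.1]
grip_width: 0.0854
grip_force: 0.0
```

```bash
python3 -c "
from h import *
plan((.490,.1365,.215),97.6)"
```

```text
shift [-0.0474 -0.1121  0.0167] roll -0.0989 tcp [0.4388 0.2469 0.2316] t 2.1 q7 0.9951970035728365 tilt -0.9999998543267138 F [-0.1  0.9 -0.1]
```

To row units: -0.112 m / 0.3 = -0.3733, -0.076 m / 0.3 = -0.2533, -0.099 rad / 2 = -0.0495.

{"api": "carry_out", "payload": {"increments": [[-0.0533,-0.1267,0,-0.0165,0.8],[-0.1067,-0.2533,0,-0.033,0.7],[-0.1567,-0.3733,0,-0.0495,0.7],[-0.1567,-0.3733,0.05,-0.0495,0.7],[-0.1567,-0.3733,0.05,-0.0495,0.7]]}}

```text
time: 2.72
tcp_pos: [0.4879, 0.1396, 0.2154]
orientation: [-0.067, 0.998, -0.0, -0.001]
force: [-0.7, 0.3, 1.0]
grip_width: 0.06
grip_force: 0.0
```

Run:
```python
from h import *
c=viewer.capture("wrist"); W=cloud(c); I=c["img"].astype(int)
cv2.imwrite("pics/w1.png",c["img"][...,::-1])
R,G,B=I[...,0],I[...,1],I[...,2]; x,y,z=W[...,0],W[...,1],W[...,2]
m=(R>100)&(G>100)&(B<90)&(z>.133)&(z<.15)
p=W[m]; r=cv2.minAreaRect(p[:,:2].astype(np.float32)*1000); print(len(p),r,np.median(p[:,2]))
plan((.490,.1365,.108),97.6)
```

```text
1257 ((490.5548095703125, 134.6178741455078), (39.34844970703125, 19.075180053710938), 8.013547897338867) 0.14030926495061183
shift [-0.0015 -0.0038  0.1079] roll 0.0022 tcp [0.4881 0.1401 0.2159] t 2.775 q7 1.3535689418575398 tilt -0.9999993328175705 F [-0.1  0.8  0.3]
```

View pics/w1.png

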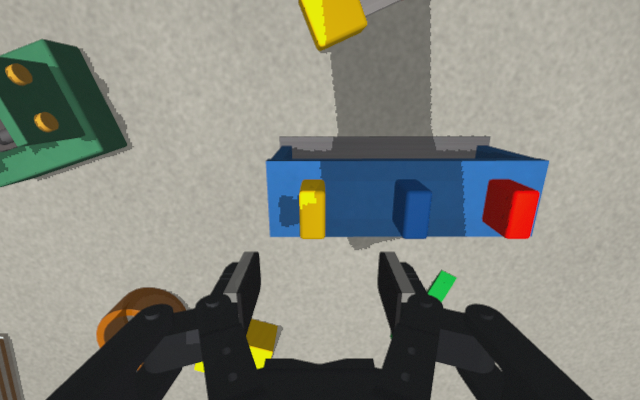

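To row units: 0.05 m / 0.3 = 0.1667, 0.04 m / 0.3 = 0.1333.

{"api": "carry_out", "payload": {"increments": [[-0.0067,-0.0167,0,0,0.7],[-0.0067,-0.0167,0.0667,0,0.7],[-0.0067,-0.0167,0.1333,0,0.7],[-0.0067,-0.0167,0.1667,0,0.7],[-0.0067,-0.0167,0.1667,0,0.7]]}}

```text
time: 3.4
tcp_pos: [0.4912, 0.1348, 0.1662]
orientation: [-0.067, 0.998, -0.0, -0.0]
force: [0.1, -0.3, 0.6]
grip_width: 0.0596
grip_force: 0.0
```

Run:
```python
from h import *
plan((.490,.1355,.109),97.7)
```

```text
shift [0.001  0.0008 0.0572] roll 0.0001 tcp [0.4912 0.1348 0.1662] t 3.4 q7 1.3889394767391403 tilt -0.9999996992143914 F [ 0.1 -0.3  0.6]
```

To row units: 0.056 m / 0.3 = 0.1867, 0.001 m / 0.3 = 0.0033.

{"api": "carry_out", "payload": {"increments": [[0.0033,0,0.0667,0,0.7],[0.0033,0,0.1333,0,0.7],[0.0033,0,0.1867,0,0.7],[0.0033,0,0.1867,0,0.7],[0.0033,0,0.1867,0,0.1],[0.0033,0,0.1867,0,0.1],[0.0033,0,0.1867,0,0.1],[0.0033,0,0.1867,0,0.1]], "force": 40}}

```text
time: 4.4
tcp_pos: [0.4907, 0.1347, 0.111]
orientation: [-0.067, 0.998, 0.0, 0.0]
force: [-1.4, -0.4, 6.1]
grip_width: 0.0193
grip_force: 39.1
```

{"api": "carry_out", "payload": {"increments": [[0,0,0,0,0.05],[0,0,0,0,0.05],[0,0,0,0,0.05]]}}

```text
time: 4.78
tcp_pos: [0.4907, 0.1347, 0.1111]
orientation: [-0.067, 0.998, 0.0, 0.001]
force: [-0.2, -0.5, 5.1]
grip_width: 0.0194
grip_force: 39.1
```

To row units: -0.15 m / 0.3 = -0.5, -0.12 m / 0.3 = -0.4.

{"api": "carry_out", "payload": {"increments": [[0,0,-0.0333,0,0.05],[0,0,-0.1,0,0.05],[0,0,-0.2,0,0.05],[0,0,-0.3,0,0.05],[0,0,-0.4,0,0.05],[0,0,-0.4833,0,0.05],[0,0,-0.5,0,0.05],[0,0,-0.5,0,0.05]]}}

```text
time: 5.78
tcp_pos: [0.4902, 0.1346, 0.2603]
orientation: [-0.067, 0.998, 0.0, 0.0]
force: [-0.4, -0.0, -2.4]
grip_width: 0.0197
grip_force: 39.2
```

Run:
```python
from h import *
plan((.4645,-.1635,.261),115.3)
print(sensors.state()["grip_force"],sensors.state()["grip_width"])
```

```text
shift [ 0.0653 -0.292  -0.0008] roll -0.3074 tcp [0.4902 0.1346 0.2603] t 5.775 q7 1.3503232206088958 tilt -0.9999999813318069 F [-0.4 -0.  -2.4]
39.24906134605408 0.01965108827506501
```

To row units: -0.277 m / 0.3 = -0.9233, -0.26 m / 0.3 = -0.8667, -0.292 rad / 2 = -0.146.

{"api": "carry_out", "payload": {"increments": [[0.0233,-0.1067,0,-0.017,0.05],[0.05,-0.2333,0,-0.037,0.05],[0.08,-0.36,0,-0.057,0.05],[0.11,-0.4867,0,-0.077,0.05],[0.1367,-0.6133,0,-0.097,0.05],[0.1667,-0.74,0,-0.117,0.05],[0.1933,-0.8667,0,-0.137,0.05],[0.2067,-0.9233,0,-0.146,0.05]]}}

```text
time: 6.78
tcp_pos: [0.4649, -0.1502, 0.2593]
orientation: [-0.211, 0.978, -0.0, -0.001]
force: [0.9, 0.3, -0.0]
grip_width: 0.0194
grip_force: 39.3
```

To row units: -0.011 m / 0.3 = -0.0367, -0.008 m / 0.3 = -0.0267, -0.015 rad / 2 = -0.0075.

{"api": "carry_out", "payload": {"increments": [[0,-0.0267,0,-0.004,0.05],[0,-0.0367,0,-0.0075,0.05],[0,-0.0367,0,-0.0075,0.05],[0,-0.0367,0,-0.0075,0.05]]}}

```text
time: 7.28
tcp_pos: [0.4705, -0.1575, 0.2602]
orientation: [-0.219, 0.976, 0.0, -0.0]
force: [0.0, -0.0, -1.4]
grip_width: 0.0193
grip_force: 39.3
```

```bash
cat > m.py <<'E'
from h import *
import sys
plan((.4645,-.1635,.261),115.3)
ex=np.array([np.cos(np.radians(25.3)),np.sin(np.radians(25.3))]); ey=np.array([-ex[1],ex[0]])
for n in ["scene","top"]:
    c=viewer.capture(n); W=cloud(c); I=c["img"].astype(int)
    cv2.imwrite(f"pics/{n}_{sys.argv[1]}.png",c["img"][...,::-1])
    R,G,B=I[...,0],I[...,1],I[...,2]; x,y,z=W[...,0],W[...,1],W[...,2]
    br=(x>.36)&(x<.57)&(y<-.06)&(y>-.26)
    def rep(m,name):
        p=W[m&br]
        if len(p)<3: print(n,name,len(p)); return
        q=(p[:,:2]-[.4645,-.1635])@np.stack([ex,ey],1)*1000
        print(n,name,len(p),"bx",np.round(np.percentile(q[:,0],[5,50,95]),1),"by",np.round(np.percentile(q[:,1],[5,50,95]),1),"z",np.round(np.percentile(p[:,2],[2,10,50,90,98])*1000,1))
    rep((R>100)&(G>100)&(B<90)&(z>.1),"handle")
    rep((R>1.5*G)&(R>60)&(z>.1),"line")
    rep((abs(R-G)<20)&(abs(B-G)<20)&(R>90)&(z>.142)&(z<.24),"blade")
    rep((z<.134)&(z>.121),"ptops")
E
python3 m.py a
```

```text
shift [ 0.008  -0.0028 -0.0008] roll 0.0004 tcp [ 0.4705 -0.1575  0.2602] t 7.275 q7 2.2711870257036493 tilt -0.9999999430214428 F [ 0.  -0.  -1.4]
scene handle 33 bx [-4.3 17.2 26.2] by [-1.9  4.2 11.4] z [286.8 287.  288.1 289.9 290.7]
scene line 11 bx [-3.7 17.  26.6] by [ 6.1 58.2 74.4] z [213.8 213.9 548.5 554.1 568. ]
scene blade 1
scene ptops 71 bx [-21.3   4.9  26. ] by [-12.9  -7.   15.1] z [122.2 122.8 126.2 128.9 130.5]
top handle 83 bx [-56.5 -31.9  20.5] by [-39.8  88.5 113. ] z [636.8 648.8 680.8 700.6 702.5]
top line 0
top blade 0
top ptops 46 bx [-26.  -16.3  24.9] by [-13.8  -9.   13.8] z [121.5 122.5 127.6 130.1 132.2]
```

To row units: 0.02 m / 0.3 = 0.0667, 0.01 m / 0.3 = 0.0333.

{"api": "carry_out", "payload": {"increments": [[0.0267,-0.01,0,0,0.05],[0.0267,-0.01,0.0333,0,0.05],[0.0267,-0.01,0.0667,0,0.05],[0.0267,-0.01,0.0667,0,0.05],[0.0267,-0.01,0.0667,0,0.05]]}}

```text
time: 8.0
tcp_pos: [0.4646, -0.1643, 0.2403]
orientation: [-0.219, 0.976, -0.0, -0.0]
force: [-0.5, 0.6, -0.6]
grip_width: 0.0193
grip_force: 39.3
```

```bash
python3 m.py b
python3 - <<'E'
from h import *
a=cv2.imread("pics/scene_b.png")[110:210,205:305]; b=cv2.imread("pics/top_b.png")[170:250,350:430]
cv2.imwrite("pics/c3.png",np.hstack([cv2.resize(a,(400,400),interpolation=cv2.INTER_CUBIC),cv2.resize(b,(400,400),interpolation=cv2.INTER_CUBIC)]))
E
```

```text
shift [-0.0003  0.0008 -0.0207] roll -0.0004 tcp [ 0.4646 -0.1643  0.2403] t 8.0 q7 2.298021819921023 tilt -0.9999999311888242 F [-0.5  0.6 -0.6]
scene handle 42 bx [-12.5   5.6  18.5] by [-5.9  0.1  7.9] z [266.2 266.5 268.4 269.7 270.8]
scene line 8 bx [-5.5  7.4 13. ] by [ 3.4 65.2 77.4] z [195.3 195.7 538.4 546.8 554.4]
scene blade 0
scene ptops 67 bx [-19.2   3.3  25.9] by [-12.8  -6.2  15.4] z [121.2 122.8 126.7 129.3 130.4]
top handle 76 bx [-60.7 -34.8   9.1] by [-24.5  84.8 108.7] z [616.4 647.2 667.3 687.4 691.5]
top line 0
top blade 1
top ptops 46 bx [-26.1   0.7  25. ] by [-13.9  -8.8  13.8] z [121.4 123.  126.8 130.1 131.9]
```

View pics/c3.png

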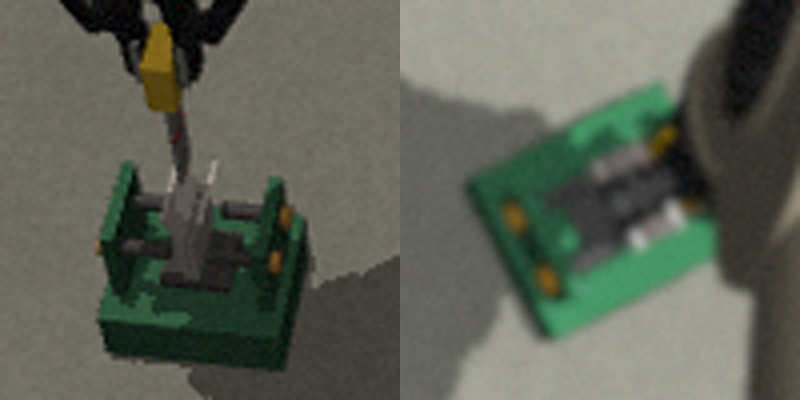

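{"api": "carry_out", "payload": {"increments": [[0,0.0033,0.0267,0,0.05],[0,0.0033,0.0533,0,0.05],[0,0.0033,0.08,0,0.05],[0,0.0033,0.1,0,0.05],[0,0.0033,0.1,0,0.05]]}}

```text
time: 8.72
tcp_pos: [0.4638, -0.1634, 0.2098]
orientation: [-0.219, 0.976, 0.0, -0.0]
force: [0.7, -0.8, -0.5]
grip_width: 0.0193
grip_force: 39.3
```

```bash
python3 m.py c
python3 - <<'E'
from h import *
c=viewer.capture("scene"); I=c["img"][...,::-1].copy()
s=sensors.state();t=s["tcp_pos"]
def pr(p):
    q=c["world_to_cam"]@np.r_[p,1]; return np.array([c["fx"]*q[0]/q[2]+c["cx"],c["fy"]*q[1]/q[2]+c["cy"]])
print("mouth",pr([.4645,-.1635,.129]),"line",pr(t-[0,0,.0464]),"tip",pr(t-[0,0,.0914]))
a=I[120:190,220:290]
cv2.imwrite("pics/c4.png",cv2.resize(a,(560,560),interpolation=cv2.INTER_CUBIC))
E
```

```text
shift [-0.0005 -0.0003 -0.0512] roll -0.0005 tcp [ 0.4638 -0.1634  0.2098] t 8.725 q7 2.321216154561634 tilt -0.9999995213268065 F [ 0.7 -0.8 -0.5]
scene handle 109 bx [-8.1 22.8 50.2] by [-4.1  4.2 30. ] z [235.1 236.4 594.3 600.9 609.2]
scene line 9 bx [-18.7 -11.7   5.3] by [ 3.8 84.9 91.2] z [162.8 163.1 531.8 537.1 540.1]
scene blade 2
scene ptops 83 bx [-19.2   4.9  25.1] by [-12.5   3.6  14.6] z [121.2 122.3 127.  130.4 132.9]
top handle 91 bx [-59.7 -32.3  35.6] by [-27.7  84.8 111.9] z [508.9 601.8 648.2 673.9 675.9]
top line 0
top blade 4 bx [-17.9  -1.2  18.1] by [ 5.5 11.1 11.4] z [166.3 175.8 204.5 206.1 206.2]
top ptops 36 bx [-26.2  -0.9  25.7] by [-13.5   8.6  13.7] z [121.1 121.4 126.3 130.2 131. ]
mouth [251.29545701 156.87436946] line [249.70365448 148.34865072] tip [251.81139501 159.12263461]
```

View pics/c4.png

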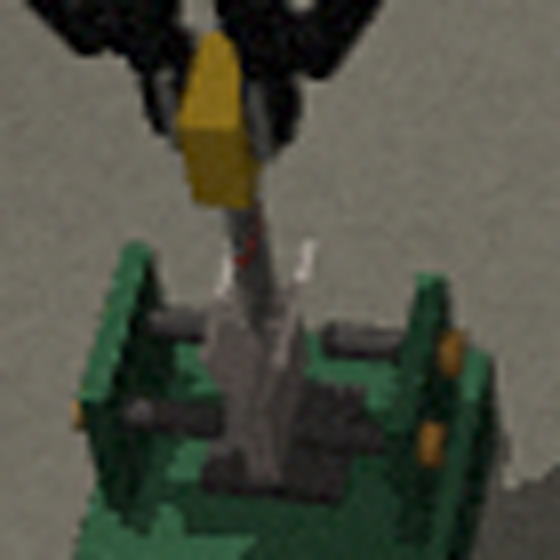

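To row units: 0.018 m / 0.3 = 0.06, 0.014 m / 0.3 = 0.0467.

{"api": "carry_out", "payload": {"increments": [[0,0,0.0167,0,0.05],[0,0,0.0333,0,0.05],[0,0,0.0467,0,0.05],[0,0,0.06,0,0.05],[0,0,0.06,0,0.05]]}}

```text
time: 9.5
tcp_pos: [0.464, -0.1635, 0.192]
orientation: [-0.219, 0.976, -0.0, -0.0]
force: [-0.1, -0.3, -2.2]
grip_width: 0.0192
grip_force: 39.1
```

To row units: 0.012 m / 0.3 = 0.04, 0.009 m / 0.3 = 0.03.

{"api": "carry_out", "payload": {"increments": [[0,0,0.01,0,0.05],[0,0,0.02,0,0.05],[0,0,0.03,0,0.05],[0,0,0.04,0,0.05],[0,0,0.04,0,0.05]]}}

```text
time: 10.12
tcp_pos: [0.4639, -0.1633, 0.18]
orientation: [-0.219, 0.976, 0.0, -0.0]
force: [0.5, 0.6, -3.5]
grip_width: 0.0191
grip_force: 39.1
```

```bash
python3 m.py d
python3 - <<'E'
from h import *
I=cv2.imread("pics/scene_d.png")
cv2.imwrite("pics/c5.png",cv2.resize(I[120:190,220:290],(560,560),interpolation=cv2.INTER_CUBIC))
E
```

```text
shift [-0.0004 -0.0004 -0.081 ] roll -0.0004 tcp [ 0.4639 -0.1633  0.18  ] t 10.125 q7 2.3502879386238877 tilt -0.9999998404367717 F [ 0.5  0.6 -3.5]
scene handle 251 bx [-13.   10.6  31.7] by [-27.8  -2.1  43.2] z [206.2 208.6 566.8 588.  598.5]
scene line 2
scene blade 0
scene ptops 83 bx [-19.8   6.5  25.2] by [-11.9   4.6  17.8] z [121.3 122.6 126.2 129.5 132. ]
top handle 103 bx [-57.6 -30.6   5.9] by [-40.6  84.1 113.2] z [560.6 572.1 627.4 660.2 663.4]
top line 0
top blade 4 bx [-13.2  16.3  20.3] by [10.1 11.4 36.2] z [173.2 176.  187.9 221.  231. ]
top ptops 21 bx [-25.9  16.9  25.4] by [-9.4 13.8 17.1] z [121.5 122.  127.4 130.4 131.4]
```

View pics/c5.png

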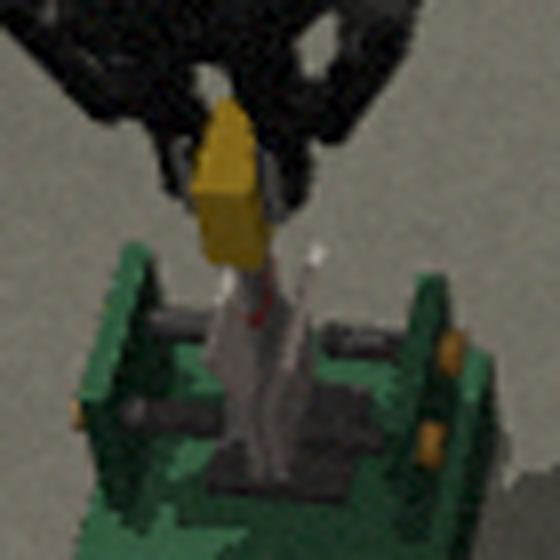

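To row units: 0.0045 m / 0.3 = 0.015, 0.003 m / 0.3 = 0.01.

{"api": "carry_out", "payload": {"increments": [[0,0,0.005,0,0.05],[0,0,0.01,0,0.05],[0,0,0.015,0,0.05]]}}

```text
time: 10.6
tcp_pos: [0.4641, -0.1635, 0.1758]
orientation: [-0.219, 0.976, -0.0, 0.0]
force: [0.6, -0.2, 2.0]
grip_width: 0.0191
grip_force: 39.8
```

Run:
```python
from h import *
s=sensors.state();print(s["tcp_pos"],s["force"],s["time"])
ex=np.array([np.cos(np.radians(25.3)),np.sin(np.radians(25.3))]); ey=np.array([-ex[1],ex[0]])
cs=[viewer.capture("scene") for _ in range(4)]
W=np.nanmean([cloud(c) for c in cs],0); c=cs[-1]; I=c["img"].astype(int)
cv2.imwrite("pics/c6.png",cv2.resize(c["img"][120:190,220:290,::-1],(560,560),interpolation=cv2.INTER_CUBIC))
R,G,B=I[...,0],I[...,1],I[...,2]; q=(W[...,:2]-[.4645,-.1635])@np.stack([ex,ey],1)*1000; z=W[...,2]*1000
near=(abs(q[...,0])<40)&(abs(q[...,1])<40)
m=near&(R>80)&(G>80)&(B<.5*R)&(z>140)&(z<230)
print("handle",m.sum(),np.round(np.percentile(q[m],[5,50,95],axis=0).T,1),np.round(np.sort(z[m])[[0,2,-10,-5,-1]],1))
m=near&(R>1.6*G)&(R>1.6*B)&(z>100)&(z<160)
print("line",np.round(np.c_[q[m],z[m]],1))
m=near&(z>118)&(z<134)
print("tops",np.round(np.percentile(z[m],[50,90,95,98]),1)); 
for sg in (1,-1):
    k=m&(sg*q[...,1]>0); print(sg,k.sum(),np.round(np.percentile(q[k][:,1],[5,50,95]),1))
print(s["moment"],s["grip_force"],s["effort"])
```

```text
[ 0.46412971 -0.16347554  0.17581329] [ 0.60604944 -0.19329401  1.96146439] 10.6
handle 64 [[-14.3   6.8  18.8]
 [ -4.3   2.3  10.5]] [202.  202.4 204.9 205.3 206.2]
line [[1.000e-01 4.700e+00 1.294e+02]
 [3.300e+00 5.400e+00 1.292e+02]
 [1.300e+01 5.200e+00 1.326e+02]
 [1.220e+01 4.300e+00 1.272e+02]]
tops [126.1 128.8 129.3 131.9]
1 51 [ 3.5 14.5 17.8]
-1 41 [-12.1  -8.1  -5.4]
[-0.17051092 -0.03711733  0.07579882] 39.83510076999664 [ -0.21786679 -54.23225999   5.13901591 -38.57794404  -0.05713131
   0.24781882  -0.07113435]
```

View pics/c6.png

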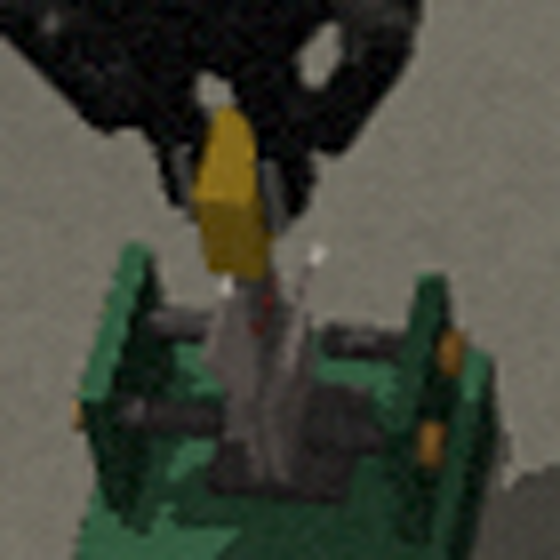

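To row units: -0.0015 m / 0.3 = -0.005, -0.0007 m / 0.3 = -0.0023.

{"api": "carry_out", "payload": {"increments": [[0,-0.0023,0,0,0.05],[0,-0.005,0,0,0.05],[0,-0.005,0,0,0.05],[0,-0.005,0,0,0.05],[0,-0.005,0,0,0.05]]}}

```text
time: 11.42
tcp_pos: [0.4646, -0.1648, 0.1758]
orientation: [-0.219, 0.976, 0.0, -0.0]
force: [1.6, 0.2, -4.3]
grip_width: 0.0195
grip_force: 39.1
```

Run:
```python
from h import *
s=sensors.state();print(s["tcp_pos"],s["force"],s["time"],s["grip_force"],abs(s["joint_vel"]).max())
print(arm.job_done())
```

```text
[ 0.46463868 -0.16476477  0.17575876] [ 1.64618091  0.16141449 -4.2981202 ] 11.425 39.12180483341217 0.0017937883638289903
the job is handed in; nothing more can be done
None
```

I handed the job in at 11.4 s with the yellow gauge still gripped at about 39 N and upright between the plates; the red line measured about 129 mm high, within about 1 mm of my estimate for their top edges. I did not re-measure after a final 1.5 mm centring shift, the wrist force gave no clear drag reading, and the hand-in returned no verdict.

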